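# Snap the pinch cap onto the open lens

## Robot

A 6-joint arm with a two-finger parallel gripper is mounted at the origin on a cart in front of the work surface, level with it; the furniture and walls round the work are solid. World frame = base frame: x ahead of the robot, y to its left, z up, the work surface at z = 0. Lengths are in m, angles in rad, forces in N, time in s.
With the tool pointing down it reaches from about 0.275 to 0.825 m from the base axis. Payload 4.9 kg.
Tool frame: the origin (TCP) lies midway between the tips of the shut fingers; the grasp point (between the pads) lies 19 mm behind it (bot.grip_depth is the distance from the TCP to the grasp point, in m); z points along the fingers, y is the line along which they close (so a half turn about z gives the same grasp; the last joint's range is limited). The gripper opens to 85 mm and grips with 20 to 120 N. Pads are 22 mm wide; open, the fingers measure 114 mm over their backs; the gripper's body (76 mm by 85 mm) begins 54 mm behind the grasp point. The pads swing forward as they close: fully open they stand 13 mm farther back than shut.
Start: joints at [1.147, 0.326, -0.193, 1.052, 0, 1.437], TCP at [0.157, 0.527, 0.231] pointing down, gripper open.
Joint ranges: [-2.65, 2.65], [-0.97, 1.79], [-1.3, 1.35], [-1.93, 2.1], [-1.47, 1.37], [-3.14, 3.14]. Speed limits (rad/s): [2.57, 2.57, 3.14, 3.14, 3.14, 3.14].

## Interface

Orientations are given as a unit quaternion [w, x, y, z].
In Python, from cell import bot gives the robot as it stands. Calls block until the motion is done:
- bot.move_pose(position, orientation): joint-space move of the TCP to a pose.
- bot.move_linear(position, speed=0.15, rotation=None, until_force=None): straight line of the TCP; rotation=None keeps the orientation; speed is the mean speed in m/s. With until_force (N) it stops when the force on the tool has changed by that much, and returns True; else False.
- bot.goto_joints(angles): joint-space move.
- bot.set_gripper(opening, grasp_force=None): opening from 0.0 (shut) to 1.0 (fully open); grasp_force is the grip in N (None keeps the last); returns when the fingers have stopped.
- bot.wait(seconds).
- bot.solve_ik(position, orientation): joint angles nearest the present ones, or None.
- bot.camera(name): name is "scene" or "top" or "wrist"; returns the picture (480x640x3 uint8, red, green, blue); there is no depth.
- bot.calibration(name): a dict with "mtx" (3x3 intrinsics, pixels), "extrinsics" (4x4, takes a point from world to camera coordinates); the wrist camera has in their place "hand_eye" (4x4, takes a point from camera to tool coordinates, whose origin is the TCP and whose axes are the flange's). Camera axes: x right, y down, z forward; pixel columns grow to the right and rows downward; lengths in m; the calibration is good to about 2 mm. A picture is of the moment at which its call begins: read the wrist's pose just before it. calibration takes no time and is no camera call.
A pose or a line that the arm cannot do raises bot.PlanningError and nothing moves.
- bot.close_job(): hands the job in; it is judged then, once.
Trained networks look in the newest picture that a camera, given by its name, has taken for a name from the list of things; names that differ only in an ending like _2 or _b are one class to them, and where a whole thing is asked for, a point or a joint stands for the part that bears it (a point fixed in the world has none). Each returns a list of dicts, best first, with "confidence" (0 to 1); they miss things now and then, are a little off and sometimes report something else, mostly with a low value. They report only what shows in the picture. A call takes as long as a camera call. They do not tell look-alikes from the thing itself.
- bot.search_frame(camera, thing): "bbox" ([left, top, width, height] in pixels, round what is visible of it).
Readings, each from a call of its own:
- bot.read_clock(): time.
- bot.read_joint_positions(): joint angles.
- bot.read_joint_vel(): joint speeds.
- bot.read_joint_efforts(): joint torques, N m.
- bot.read_position(): TCP position.
- bot.read_tool_rot(): TCP orientation.
- bot.read_ft_force(): force on the tool from outside, world axes, zero at the start.
- bot.read_moment(): the same for the moment, N m.
- bot.read_gripper_width(): opening from 0.0 (shut) to 1.0 (fully open).
- bot.read_finger_force(): force on a finger pad.
Only numpy, scipy, OpenCV 4.12 (cv2) and the standard library are available. Lean on these libraries where they do the work, as an engineer would, in place of code of your own. Each camera call takes 0.05 s, during which the arm holds its last target. There are 200 camera calls.

## Task

One of the two spare lenses on the worktop stands open. Pinch the two finger grips of the loose blue dust cap together, fit the cap squarely into the open lens's mouth until its flange sits flush on the rim, and only then let go, so that both sprung catches spring out under the rim. Leave the vial, the dish and the calculator where they are.

Things in the scene. Friction and masses are not known exactly. Their poses are not given: they have to be found in the camera images.
- lens_cap: loose round blue lens cap, face up, 75 g. Flange 74 mm across, 4 mm thick; plug 56 mm across reaching 11 mm below the flange. Origin: centre of the plug's underside, on the worktop at the start; flange from z = 11 to 15 mm. z: up through the face; y: the line along which its two black finger grips are pinched. It is held by pinching the grips: 5 N closes them against stops, 10 to 20 N holds well
- cap_seat (a point): centre of the underside of the loose cap's flange, 11 mm above the cap's origin; it comes to lens_mouth when the cap is fully on
- tab_left_grip (a point): middle of the outer face of the +y finger grip, 24 mm from the cap's axis when free, 24 mm above the cap's origin. Each grip is an upright black plate, 24 mm wide along the cap's x, 5 mm thick, from the flange's face to 18 mm above it. Over both outer faces: 48 mm free, 31 mm fully pinched
- tab_right_grip (a point): the same for the -y finger grip
- tab_left (a joint): slide of the +y finger grip with its catch, in m: 0 = sprung fully out (free), 0.0085 = fully pinched in. The catch is a square-ended tongue under the flange, 16 mm wide, 1 to 5.5 mm above the plug's underside; its end is 36 mm from the cap's axis when free, 27.5 mm when pinched: the cap enters the lens only while both are pinched
- tab_right (a joint): the same for the -y finger grip and its catch
- open_lens: open lens: black upright barrel with silver rim, 88 mm across, 70 mm tall, fixed to the worktop, mouth upward. Origin: centre of its underside, z up. The mouth is a round opening 63 mm across in a flat 4 mm thick rim; below the rim is a groove 80 mm across, 14 mm high, for the cap's catches; the glass is 13 mm or more below the rim's top. The cap may go on at any turn
- lens_mouth (a point): centre of the open lens's mouth, level with the top of its rim, 70 mm above the worktop
- capped_lens: a like lens that already has its blue cap on (fixed; cap grips reach 92 mm above the worktop); it may be at either of the two places. Origin: centre of its underside
- vial_0: bystander: small vial with yellow cap, 16 mm across, 42 mm tall, upright; origin at the centre of its underside
- petri_dish: bystander: shallow whitish dish 57 mm across, 14 mm tall; origin at the centre of its underside
- calculator: bystander: black calculator, 68x118x11 mm, lying flat; origin at the centre of its underside
Things that resemble listed ones, but are neither listed nor needed, are in the scene too. Several things have the shape of the lens_cap; the one meant has the colours described above. Leave any red look-alike of the open_lens alone.

How it is judged:
By the outcome, as a careful person would: the job done as asked, in the order asked, and still so for the second after the job is handed in, with the robot touching nothing.
It also fails if it takes over 38 s, if anything falls off the work surface, if the arm or the gripper's body presses on something with over 40 N, if the wrist force passes 120 N, or if a joint passes its speed limit or range.

## Working session

There is one attempt and no reset: what is moved stays moved. The work goes in short steps, each a Python script; the robot and the scene stay as the last script left them, time stands still between calls to the robot, and variables do not carry over. Pictures are saved under pics/ and viewed, at most 10 in all, crops included, and the job is handed in when it is done.

```bash
mkdir -p pics; cat > h.py <<'E'
from cell import bot
import numpy as np, cv2
def snap(n,f):
    im=bot.camera(n); cv2.imwrite(f'pics/{f}.png',im[:,:,::-1]); return im
def ray(n,u,v,z,T=None):
    c=bot.calibration(n); K=np.array(c['mtx'])
    E=np.linalg.inv(np.array(c['extrinsics'])) if T is None else T@np.array(c['hand_eye'])
    d=E[:3,:3]@np.linalg.inv(K)@[u,v,1]; o=E[:3,3]
    return o+d*(z-o[2])/d[2]
def proj(n,p):
    c=bot.calibration(n); q=np.array(c['extrinsics'])@[*p,1]; q=np.array(c['mtx'])@q[:3]; return q[:2]/q[2]
E
python3 - <<'E'
from h import *
snap('top','top1'); 
for t in ['lens_cap','open_lens','capped_lens','vial_0','petri_dish','calculator']:
    print(t,[(np.round(r['bbox']),round(r['confidence'],2)) for r in bot.search_frame('top',t)])
snap('scene','sc1')
print(bot.read_clock())
E
```

```text
lens_cap [(array([401., 201.,  39.,  36.]), 0.68), (array([398., 270.,  39.,  42.]), 0.61), (array([323., 157.,  27.,  28.]), 0.25)]
open_lens [(array([239., 288.,  54.,  54.]), 0.9), (array([264., 213.,  51.,  53.]), 0.72)]
capped_lens [(array([158., 219.,  60.,  52.]), 0.66)]
vial_0 [(array([278., 146.,  11.,  13.]), 0.68)]
petri_dish [(array([326., 157.,  26.,  27.]), 0.87), (array([400., 202.,  41.,  36.]), 0.66)]
calculator [(array([396., 124.,  53.,  60.]), 0.59)]
0.4
```

View pics/top1.png

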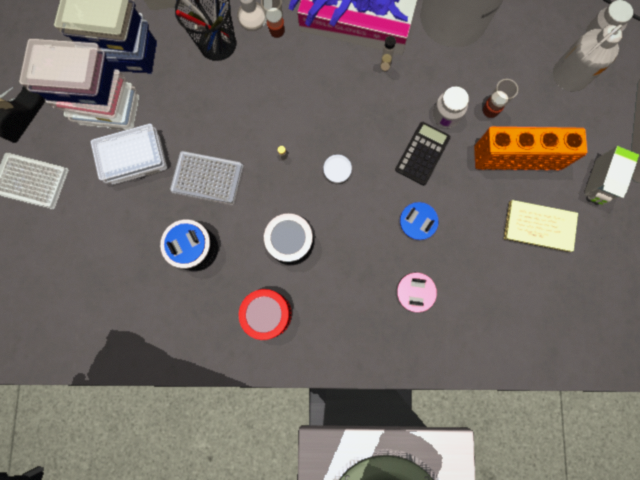

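View pics/sc1.png

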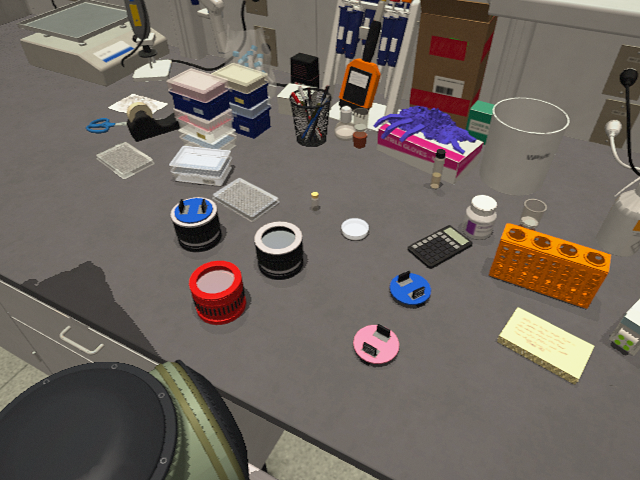

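Top view: there are two loose caps, blue (419,221) and pink (417,292). A third, blue, cap sits on the capped lens at (186,244). The blue cap at (419,221) is the one meant. Of the lenses, silver-rimmed (288,238) is open and black-barrelled, and red (264,314) is the look-alike to leave alone. The vial is at (282,152), the dish at (338,168) and the calculator at (423,153). Next I locate the cap and the mouth, then confirm from the wrist camera.

```bash
python3 - <<'E'
from h import *
cap=ray('top',419,221,.015); lens=ray('top',288.5,238,.07)
for n,u,v,z in [('pink',417,292,.015),('red',264,314,.07),('capped',186,244,.07),('vial',282,152,.04),('dish',338,168,.014),('calc',423,153,.011)]: print(n,ray('top',u,v,z).round(3))
print(cap,lens); print(np.array(bot.calibration('wrist')['hand_eye']).round(3),np.array(bot.calibration('wrist')['mtx']).round(0))
print(bot.read_tool_rot())
E
```

```text
pink [ 0.398 -0.062  0.015]
red [0.354 0.217 0.07 ]
capped [0.477 0.362 0.07 ]
vial [0.663 0.197 0.04 ]
dish [0.64  0.089 0.014]
calc [ 0.674 -0.081  0.011]
[ 0.53479066 -0.06879279  0.015     ] [0.48985819 0.17752755 0.07      ]
[[-0.    -0.953 -0.302  0.079]
 [ 1.    -0.001  0.001 -0.001]
 [-0.001 -0.302  0.953 -0.143]
 [ 0.     0.     0.     1.   ]] [[432.   0. 314.]
 [  0. 432. 244.]
 [  0.   0.   1.]]
[-3.78978764e-05  1.44404403e-01  9.89518747e-01 -1.31004097e-04]
```

```bash
cat >> h.py <<'E'
from scipy.spatial.transform import Rotation as R
def q(a): return [0,float(np.cos(a/2)),float(np.sin(a/2)),0]
def pose():
    w=bot.read_tool_rot(); T=np.eye(4); T[:3,:3]=R.from_quat([*w[1:],w[0]]).as_matrix(); T[:3,3]=bot.read_position(); return T
E
python3 - <<'E'
from h import *
for n,p in [('lens',[.49,.1775,.19]),('cap',[.535,-.069,.13])]:
    bot.move_pose(p,q(np.pi)); T=pose(); im=snap('wrist','w_'+n); np.save(n+'_T.npy',T)
    print(n,T[:3,3],bot.read_clock())
a=cv2.imread('pics/w_lens.png');b=cv2.imread('pics/w_cap.png')
cv2.imwrite('pics/both.png',np.vstack([cv2.resize(a,(400,300)),cv2.resize(b,(400,300))]))
E
```

```text
lens [0.48978384 0.1782354  0.19010267] 2.2167
cap [ 0.53508212 -0.06791884  0.13026363] 3.275
```

View pics/w_lens.png

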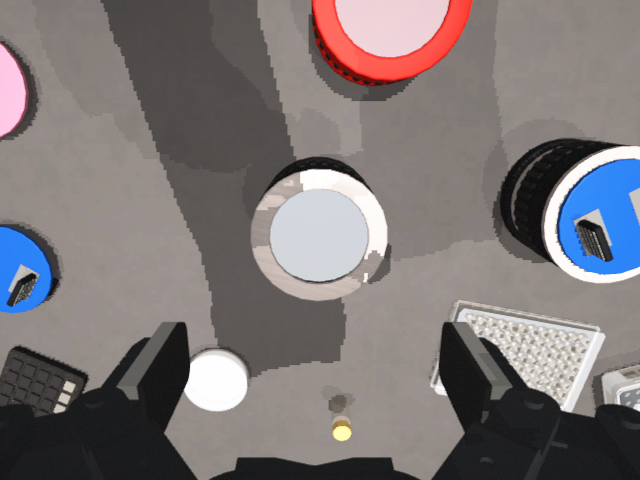

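View pics/w_cap.png

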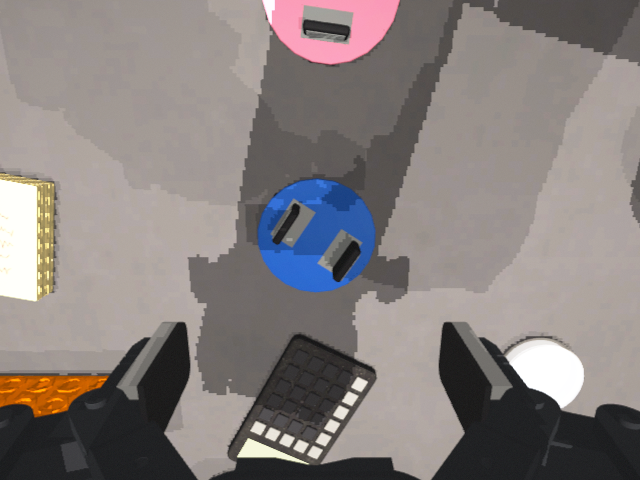

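The lens view shows the open silver mouth centred near (319,236), radius about 49 px. The cap view confirms the blue disc at (317,236), with black grips at (287,222) and (347,260). Pink is separate, at the top edge. I'll fit both precisely.

```bash
cat > fit.py <<'E'
from h import *
def circ(mask,z,T):
    c=max(cv2.findContours(mask,cv2.RETR_EXTERNAL,cv2.CHAIN_APPROX_NONE)[0],key=cv2.contourArea)
    P=np.array([ray('wrist',*p[0],z,T)[:2] for p in cv2.convexHull(c)])
    P=np.array([ray('wrist',*p[0],z,T)[:2] for p in c]) 
    s=np.linalg.lstsq(np.c_[2*P,np.ones(len(P))],(P**2).sum(1),rcond=None)[0]
    r=np.sqrt(s[2]+s[:2]@s[:2]); return s[:2],r,np.std(np.hypot(*(P-s[:2]).T))
def cap(im,T,z=.015):
    h=cv2.cvtColor(im,cv2.COLOR_BGR2HSV); m=cv2.inRange(h,(100,130,60),(125,255,255))
    n,l,s,ce=cv2.connectedComponentsWithStats(m)
    i=min((i for i in range(1,n) if s[i,4]>1500),key=lambda i:np.hypot(*(ce[i]-[318,236])))
    m=(l==i).astype(np.uint8)*255; hull=cv2.convexHull(cv2.findNonZero(m)); d=np.zeros_like(m); cv2.fillConvexPoly(d,hull,255)
    res=circ(d,z,T); g=d&cv2.inRange(h,(0,0,0),(180,255,70))
    c=sorted(cv2.findContours(g,cv2.RETR_EXTERNAL,cv2.CHAIN_APPROX_NONE)[0],key=cv2.contourArea)[-2:]
    for k in c:
        vx,vy,x,y=cv2.fitLine(k,cv2.DIST_L2,0,.01,.01).ravel()
        A=ray('wrist',x,y,.03,T);B=ray('wrist',x+10*vx,y+10*vy,.03,T); print('grip',(x,y),cv2.contourArea(k),A[:2].round(4),'axis deg',np.degrees(np.arctan2(*(B-A)[1::-1])).round(1)%180)
    q_=[ray('wrist',*k.reshape(-1,2).mean(0),.03,T) for k in c]; D=q_[1]-q_[0]
    print('sep',np.hypot(*D[:2]),'dir',np.degrees(np.arctan2(D[1],D[0]))%180, 'mid',(q_[0]+q_[1])[:2]/2)
    return res
if __name__=='__main__':
    im=cv2.imread('pics/w_lens.png'); T=np.load('lens_T.npy'); m=np.zeros((482,642),np.uint8)
    cv2.floodFill(im.copy(),m,(319,236),0,(4,)*3,(4,)*3,4|(255<<8)|cv2.FLOODFILL_MASK_ONLY|cv2.FLOODFILL_FIXED_RANGE)
    print('mouth',circ(m[1:-1,1:-1],.07,T))
    print('cap',cap(cv2.imread('pics/w_cap.png'),np.load('cap_T.npy')))
E
python3 fit.py
```

```text
mouth (array([0.48733449, 0.18168224]), np.float64(0.028836033352121766), np.float64(0.0013172077492627225))
grip (np.float32(286.88235), np.float32(223.28235)) 312.5 [ 0.5205 -0.0835] axis deg 148.8
grip (np.float32(345.69412), np.float32(260.29413)) 502.5 [ 0.5434 -0.0488] axis deg 150.7
sep 0.041538348126414236 dir 56.65283159020429 mid [ 0.53195801 -0.06610577]
cap (array([ 0.53346488, -0.06639343]), np.float64(0.0365750312833673), np.float64(0.00023235485240697123))
```

```bash
python3 - <<'E'
from h import *
from scipy.optimize import minimize
im=cv2.imread('pics/w_lens.png'); T=np.load('lens_T.npy'); c=bot.calibration('wrist');K=np.array(c['mtx']);E=np.linalg.inv(T@np.array(c['hand_eye']))
g=cv2.GaussianBlur(cv2.cvtColor(im,cv2.COLOR_BGR2LAB),(0,0),1.0).astype(float)
grad=np.sqrt(sum(cv2.Sobel(g[:,:,i],-1,1,0)**2+cv2.Sobel(g[:,:,i],-1,0,1)**2 for i in range(3))).astype(np.float32); grad=np.minimum(grad,60)
th=np.linspace(0,2*np.pi,180,endpoint=False)
def pix(x,y,r,z):
    P=np.c_[x+r*np.cos(th),y+r*np.sin(th),0*th+z,0*th+1]@E.T; u=P[:,:3]@K.T; return (u[:,:2]/u[:,2:]).astype(np.float32)
def sc(x,y,r,z): u=pix(x,y,r,z); return cv2.remap(grad,u[:,:1],u[:,1:],cv2.INTER_LINEAR).mean()
G=[(x,y) for x in np.arange(.479,.498,.0005) for y in np.arange(.170,.190,.0005)]
for r in [(.0315,),(.044,),(.0315,.044)]:
    s=[sum(sc(x,y,k,.07) for k in r) for x,y in G]; i=np.argmax(s); print(r,G[i],s[i])
for r in np.arange(.027,.034,.0005):
    s=[sc(x,y,r,.07) for x,y in G]; i=np.argmax(s); print(round(r,4),G[i],round(s[i],1))
x,y=G[np.argmax([sc(x,y,.0315,.07)+sc(x,y,.044,.07) for x,y in G])]
o=cv2.resize(im[140:320,220:420],None,fx=3,fy=3)
for r in(.0315,.044): cv2.polylines(o,[((pix(x,y,r,.07)-[220,140]+.5)*3).astype(int)],True,(0,0,255) if r<.04 else (0,255,0),1)
cv2.imwrite('pics/ov.png',o)
E
```

```text
(0.0315,) (np.float64(0.4895), np.float64(0.18200000000000002)) 57.77146
(0.044,) (np.float64(0.4895), np.float64(0.18150000000000002)) 59.437218
(0.0315, 0.044) (np.float64(0.4895), np.float64(0.18150000000000002)) 116.75432
0.027 (np.float64(0.493), np.float64(0.17650000000000002)) 26.4
0.0275 (np.float64(0.493), np.float64(0.17700000000000002)) 27.1
0.028 (np.float64(0.4925), np.float64(0.17750000000000002)) 28.1
0.0285 (np.float64(0.49), np.float64(0.17850000000000002)) 29.6
0.029 (np.float64(0.4895), np.float64(0.17900000000000002)) 32.2
0.0295 (np.float64(0.489), np.float64(0.18050000000000002)) 36.5
0.03 (np.float64(0.489), np.float64(0.18150000000000002)) 47.7
0.0305 (np.float64(0.4885), np.float64(0.18150000000000002)) 55.7
0.031 (np.float64(0.489), np.float64(0.18200000000000002)) 59.0
0.0315 (np.float64(0.4895), np.float64(0.18200000000000002)) 57.8
0.032 (np.float64(0.4905), np.float64(0.18200000000000002)) 56.5
0.0325 (np.float64(0.4905), np.float64(0.18150000000000002)) 54.1
0.033 (np.float64(0.49), np.float64(0.18100000000000002)) 42.6
0.0335 (np.float64(0.4875), np.float64(0.17950000000000002)) 35.3
0.034 (np.float64(0.4855), np.float64(0.18000000000000002)) 33.5
```

View pics/ov.png

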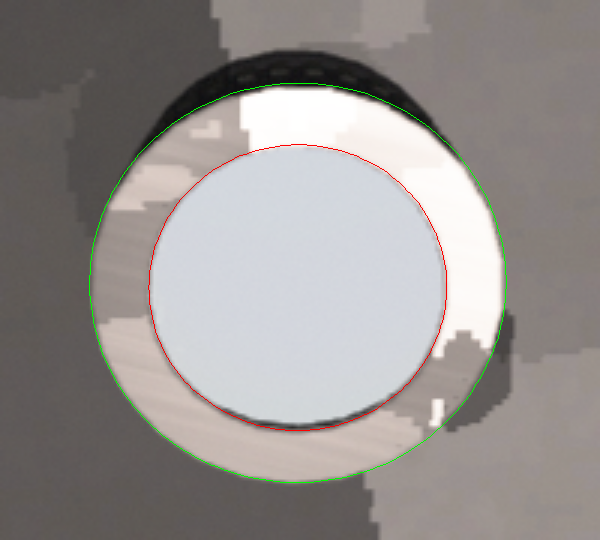

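The overlay matches both rim circles exactly, giving the mouth at (0.4895, 0.1816). The cap is at (0.5335, -0.0664) with its pinch line at about 59.7°. I'll turn to the grasp yaw and recheck the cap, which also exposes any hand-eye bias.

```bash
python3 - <<'E'
from h import *
from fit import cap
a=np.radians(149.7)
bot.set_gripper(.8,20)
bot.move_pose([.5335,-.0664,.11],q(a)); bot.wait(.2); T=pose(); snap('wrist','w_cap2')
print(T[:3,3],T[:3,1]); print(cap(cv2.imread('pics/w_cap2.png'),T), bot.read_clock(), bot.read_gripper_width())
E
```

```text
[ 0.53382247 -0.06647217  0.11036201] [5.03809813e-01 8.63814580e-01 2.08152660e-04]
grip (np.float32(276.85046), np.float32(252.76636)) 426.5 [ 0.5206 -0.0831] axis deg 145.4
grip (np.float32(353.86667), np.float32(256.30475)) 457.5 [ 0.5435 -0.0478] axis deg 149.4
sep 0.0420859174418952 dir 56.92046999393773 mid [ 0.53206403 -0.06547779]
(array([ 0.53350361, -0.06619822]), np.float64(0.03660520816861207), np.float64(0.00020946449050726547)) 4.4167 0.8003607672359664
```

The position agrees to 0.2 mm. Seen square on, the pinch line is 57.3°. Grasping now.

```bash
python3 - <<'E'
from h import *
a=np.radians(147.3)
bot.move_pose([.5335,-.0663,.07],q(a))
print(bot.move_linear([.5335,-.0663,.017],.06,until_force=6), bot.read_position())
bot.set_gripper(0,20); bot.wait(.2)
print(bot.read_gripper_width()*85,bot.read_finger_force(),bot.read_position(),bot.read_ft_force())
bot.move_linear([.5335,-.0663,.14],.12)
print(bot.read_gripper_width()*85,bot.read_ft_force())
snap('wrist','held'); snap('scene','sc2'); print(bot.read_clock())
a=cv2.imread('pics/held.png');b=cv2.imread('pics/sc2.png')[150:420,200:560]
cv2.imwrite('pics/h2.png',np.vstack([cv2.resize(a[100:],(400,238)),cv2.resize(b,(400,300))]))
E
```

```text
False [ 0.53379758 -0.06635133  0.0172424 ]
29.522072844711595 19.751451015472412 [ 0.534105   -0.06654863  0.01802146] [-1.83139734 -1.02460017  7.21162961]
29.453647622776728 [-0.7981491  -0.24620791 -0.88443277]
7.65
```

View pics/h2.png

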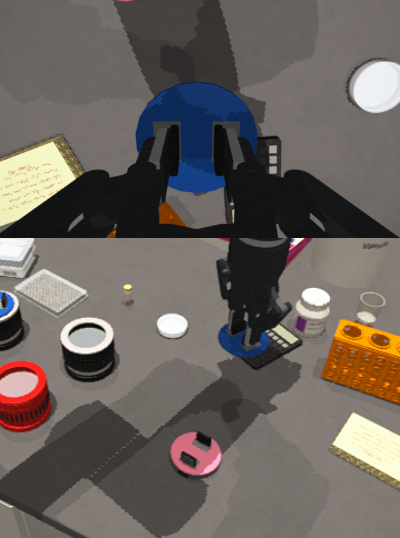

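The cap is held level with the grips pinched (30 mm). I'll measure its centre in the hand and go over the mouth.

```bash
python3 - <<'E'
from h import *
from scipy.optimize import least_squares
def incap():
    bot.wait(.2); T=pose(); im=bot.camera('wrist')
    m=cv2.inRange(cv2.cvtColor(im,cv2.COLOR_RGB2HSV),(100,130,40),(125,255,255)); n,l,s,ce=cv2.connectedComponentsWithStats(m)
    i=1+np.argmax(s[1:,4]); print('blob',s[i])
    c=max(cv2.findContours((l==i).astype(np.uint8),cv2.RETR_EXTERNAL,cv2.CHAIN_APPROX_NONE)[0],key=cv2.contourArea).reshape(-1,2)
    c=cv2.convexHull(c).reshape(-1,2); c=c[c[:,1]<s[i,1]+.6*s[i,3]]
    P=np.array([ray('wrist',*p,T[2,3]-.003,T)[:2] for p in c])
    f=least_squares(lambda x:np.hypot(*(P-x[:2]).T)-x[2],[*T[:2,3],.037],loss='soft_l1',f_scale=.0005)
    f2=least_squares(lambda x:np.hypot(*(P-x).T)-.0368,T[:2,3],loss='soft_l1',f_scale=.0005)
    o=f2.x-T[:2,3]; print('fit',f.x-[*T[:2,3],0],'fixed r',o,'in tool xy',T[:2,:2].T@o); return o
q0=q(np.radians(147.3))
bot.move_pose([.4895,.1816,.14],q0)
o=incap(); print(bot.read_clock(),bot.read_position())
E
```

```text
blob [  217   231   195   177 17109]
fit [-0.00139755 -0.00021267  0.03635251] fixed r [-0.00088061 -0.00051499] in tool xy [ 0.00046073 -0.00091017]
8.8917 [0.49003242 0.18046275 0.13997059]
```

```bash
python3 - <<'E'
from h import *
des=np.array([.4901,.1820]); cmd=des.copy()
for z in (.10,.095):
    bot.move_linear([*cmd,z],.08); bot.wait(.3); p=np.array(bot.read_position()); print(p,bot.read_ft_force()); cmd=cmd+(des-p[:2])
hit=bot.move_linear([*cmd,.075],.03,until_force=8)
print(hit,bot.read_position(),bot.read_ft_force(),bot.read_gripper_width()*85,bot.read_clock())
snap('scene','sc3'); snap('wrist','w3')
a=cv2.imread('pics/w3.png');b=cv2.imread('pics/sc3.png')[150:330,180:420]
cv2.imwrite('pics/h3.png',np.vstack([cv2.resize(a[100:],(400,238)),cv2.resize(b,(400,300))]))
E
```

```text
[0.49042128 0.18208386 0.10043778] [-0.94923793  0.33592251 -0.40184783]
[0.48985133 0.18192396 0.09505469] [ 0.38889976  0.53879735 -0.34306139]
True [0.48972187 0.1819102  0.07702119] [-1.08905769 -1.09587571  7.09672131] 29.619795131972573 10.9833
```

View pics/h3.png

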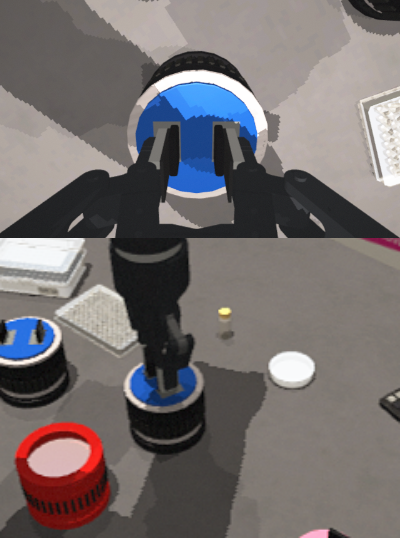

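The cap is centred, and contact came at TCP z = 0.0770, exactly the flush height. I'll press lightly, release, then retreat and check.

```bash
python3 - <<'E'
from h import *
p=bot.read_position()
bot.move_linear([p[0],p[1],.0760],.02,until_force=8); bot.wait(.2); p=bot.read_position(); print(p,bot.read_ft_force())
bot.set_gripper(.8); bot.wait(.3); print(bot.read_position(),bot.read_ft_force(),bot.read_gripper_width())
bot.move_linear([p[0],p[1],.17],.12); bot.wait(.2); T=pose(); np.save('T4.npy',T); snap('wrist','w4'); snap('scene','sc4')
print(bot.read_ft_force(),bot.read_clock())
from fit import cap
print(cap(cv2.imread('pics/w4.png'),T,.074))
a=cv2.imread('pics/w4.png');b=cv2.imread('pics/sc4.png')[190:300,160:320]
cv2.imwrite('pics/h4.png',np.vstack([cv2.resize(a,(400,300)),cv2.resize(b,(400,275))]))
E
```

```text
[0.48972901 0.18194873 0.076998  ] [-4.24571916 -1.02167311 12.12250617]
[0.48975254 0.18194106 0.07597139] [-0.64948173  0.04304486  0.56139085] 0.8003563805860804
[0.14413128 0.37762917 0.04467947] 13.525
grip (np.float32(353.46155), np.float32(255.99039)) 436.0 [0.5192 0.1935] axis deg 149.6
grip (np.float32(276.59814), np.float32(255.27103)) 471.5 [0.4901 0.1492] axis deg 144.6
sep 0.05305212316972534 dir 56.73600168342389 mid [0.50465631 0.17134929]
(array([0.48890165, 0.18139915]), np.float64(0.036359281465214985), np.float64(0.000205100601081019))
```

View pics/h4.png

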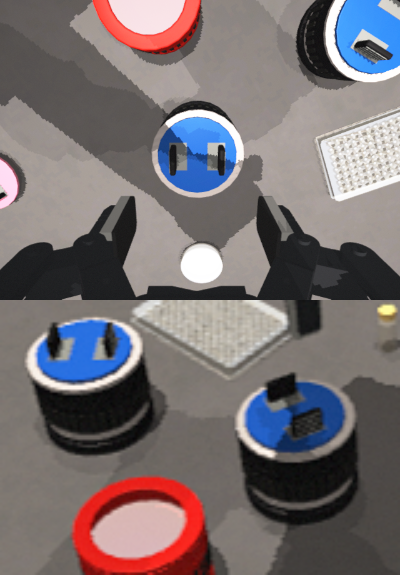

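The cap sits flush and concentric. The grips are 76.9 px apart, against 77.1 px when free at the same distance, so both catches have sprung fully out. Handing in.

```bash
python3 -c "
from h import *
print(bot.close_job())"
```

```text
the job is handed in; nothing more can be done
None
```

The blue cap sits flush in the open lens's mouth, both grips have sprung back to full width so the catches are out under the rim, and the job is handed in at about 13.5 s; the vial, dish and calculator were not touched.

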